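# Refit the hob knob and hold the valve pressed

## Robot

A 6-joint arm with a two-finger parallel gripper is mounted at the origin on the work surface. World frame = base frame: x ahead of the robot, y to its left, z up, the work surface at z = 0. Lengths are in mm, angles in degrees, forces in N, time in s.
With the tool pointing down it reaches from about 350 to 850 mm from the base axis. Payload 8.1 kg.
Tool frame: the origin (TCP) lies at the very end of the fingers, on their centre line; the grasp point (between the pads) lies 19 mm behind it; z points along the fingers, y is the direction in which the jaws open and shut (so a half turn about z gives the same grasp; the last joint's range is limited). The gripper opens to 85 mm and grips with 20 to 120 N. Pads are 22 mm wide; open, the fingers measure 114 mm over their backs; the gripper's body (76 mm by 85 mm) begins 54 mm behind the grasp point. The pads swing forward as they close: fully open they stand 13 mm farther back than shut.
Start: joints at [-4.893, 7.471, 85.268, -0, 87.261, -4.893], TCP at [600.004, 0.022, 231.292] pointing down, gripper open.
Joint ranges: [-169.43, 169.43], [-51.17, 129.36], [1.28, 143.12], [-76.62, 256.62], [0, 156.53], [-152.29, 152.29]. Speed limits (degrees/s): [136.94, 136.94, 159.86, 180, 180, 180].

## Interface

Orientations are given as [roll, pitch, yaw] about the fixed x, y, z axes, in that order (R = Rz(yaw) Ry(pitch) Rx(roll)).
In Python, from bench import r gives the robot as it stands.
- The arm moves only by the shell command python3 -m crank 'ROWS' [OPENING] [FORCE]. ROWS is JSON, a list that holds one entry, the list of rows, each a list of 6 numbers: the shift along the tool's x, y, z in m, then the turn, a rotation vector about the tool's x, y, z in rad. A call has 1 to 10 rows; each row is the pose to reach, as a shift and turn from the pose measured when the call began, along the tool's axes at that moment; what a row does not reach only later rows make up. A row lasts 1/8 s, in which the tool goes at most 62.5 mm and 10.7 degrees, less where a joint would pass 70% of its speed; a pose out of reach is approached as far as the arm can. A call with a gripper value outside its range is refused whole. OPENING is the closure, from 0 (fully open) to 1 (shut), set as the call begins (- or left out, the last holds). The fingers move at their own pace and stop on an object; FORCE is the grip in N (left out, the last holds). Time passes only in rows, so rows that repeat a pose let the fingers close. It gives the time, the measured TCP pose, the force and the opening at its end, in the units of the state.
- r.sense(): the state, without advancing time (a new reading comes with each control period).
- r.snapshot(name): name is "scene" or "side" or "wrist"; returns (picture, depth): 420x560x3 uint8, blue, green, red; 420x560 float32, mm along the optical axis (not along the pixel's ray), 0 where there is no reading.
- r.get_calibration(name): a dict with "mtx" (3x3 intrinsics, pixels), "cam_to_world" (4x4, takes a point from camera to world coordinates). Camera axes: x right, y down, z forward; pixel columns grow to the right and rows downward; lengths in mm; the calibration is good to about 2 mm. A picture is of the moment at which its call begins: read the wrist's pose just before it. get_calibration takes no time and is no camera call; for the wrist camera it gives the pose at the moment of the call.
- r.hand_in(): hands the job in, once; it reports no verdict.
Trained networks look in the newest picture that a camera, given by its name, has taken for a name from the list of things; names that differ only in an ending like _2 or _b are one class to them, and where a whole thing is asked for, a point or a joint stands for the part that bears it (a point fixed in the world has none). Each returns a list of dicts, best first, with "conf" (0 to 1); they miss things now and then, are a little off and sometimes report something else, mostly with a low value. They report only what shows in the picture. A call takes as long as a camera call.
- r.look_for(thing, camera): "extent" ([left, top, right, bottom] in pixels, round what is visible of it).
- r.landmark_of(thing, camera): "pixel" ([column, row] in pixels: a listed point, or the origin of a listed thing).
The state is a dict: "time": time; "joint_pos": joint angles; "qd": joint speeds; "joint_efforts": joint torques, N m; "tool_pos": TCP position; "tcp_rot": TCP orientation; "ft_force": force on the tool from outside, world axes, zero at the start; "wrist_torque": the same for the moment, N m; "finger_gap": finger opening in mm.
Only numpy, scipy, OpenCV 4.12 (cv2) and the standard library are available. Lean on these libraries where they do the work, as an engineer would, in place of code of your own. Each camera call takes 0.05 s, during which the arm holds its last target.

## Task

One of the two control stems on top of the gas hob is bare: its knob lies on the bamboo shelf. Pick the knob up, turn it so that the flat in its bore matches the flat on the bare stem (pointer towards the small raised mark beside the stem), push it fully home on the stem, then press it well down against the valve spring and finish while still holding it pressed, without letting go. Leave everything else where it stands.

Things in the scene. Friction and masses are not known exactly. Their poses are not given: they have to be found in the camera images.
- knob: loose hob knob, black skirt and metal bar, 50 g, right way up on the shelf: round skirt 46 mm across, 16 mm high; on it an upright grip bar 14 mm wide (along y), 42 mm long (x -20 to +22 mm), 16 to 42 mm above the underside, with a narrower pointer nose past the skirt at its +x end. Origin: centre of the underside, on the bore's axis; x along the bar to the pointer, z up
- knob_seat (a point): closed upper end of the knob's bore, on the axis, 16 mm above the underside; it meets the stem's top when the knob is fully home. The bore, open below, is D-shaped, 13.8 mm across, its flat on the pointer's (+x) side 3.8 mm from the axis
- knob_pointer (a point): tip of the knob's pointer nose, 36 mm from the axis along the knob's x, 22 mm above the underside; the nose is 8 mm wide and reaches from 16 to 28 mm above the underside
- stem_tip (a point): centre of the top of the bare upright brass stem, 26 mm above the hob's top when not pressed; moves down with it. z up, x to the side of the stem's flat and the raised mark; the knob's x must point this way. The stem is a D, 12 mm across, flat 3 mm from the axis, its top 3.5 mm tapered to 0.6 of that. It cannot turn. With the knob home its underside is 10 mm above the hob
- stem (a joint): how far the stem is pressed down, in m: 0 is fully up (a spring holds it there), 0.008 is the stop. It starts to give at about 4 N, about 7.7 N hold it at 0.005 and 9.8 N take it to the stop
- valve: fixed bezel round the foot of the bare stem, on the hob: a disc 54 mm across, 1.5 mm thick, and the raised mark, a rib 26 x 8 mm, 3 mm high, 38 to 64 mm from the axis. Origin on the stem's axis at the hob's top; x to the mark
- hob: stainless two-burner gas hob, fixed, 490 (x) x 290 (y) x 60 mm. Origin: centre of its underside. Its control strip is the end at -x, nearest the robot, with the two stems 120 to 140 mm apart, either of which may be the bare one; pan supports rise 35 mm above the top from 80 mm to the robot's side of the centre backwards; a fixed saucepan, 120 mm tall over the top, is on the rear burner
- fitted_knob: the hob's other control, an identical knob already on its stem, fixed; leave it alone. Origin at the top of the hob on its axis, it stands 52 mm high
- rack: slatted bamboo shelf, fixed, 300 (x) x 420 (y) mm, its top 60 mm above the counter; a clip on its -y end grips a spatula. Origin: centre of its underside at counter height
- mortar: ceramic mortar with blue rim, 105 mm across, 62 mm high, on the shelf. Origin: centre of the underside
- pestle: porcelain pestle, 142 mm long, 32 mm thick, lying along its x on the shelf. Origin: under its middle, at shelf height
- tub: lidded plastic tub, 102 mm across, 65 mm high, on the shelf. Origin: centre of the underside
- whisk: stainless whisk, 240 mm long, 52 mm thick, lying along its x on the shelf. Origin: under its middle, at shelf height
- sauce: sauce bottle standing on the counter, 60 mm across, 190 mm high. Origin: centre of the underside

How it is judged (in metres and radians):
On the way, in this order (a step that is already met when the one before it is completed fails the run):
1. the knob is lifted clear of the shelf in the fingers (z of knob in the frame of rack above 0.09 m and contact force between the fingers and knob above 0.5 N), for 0.1 s.
2. the knob is on the stem, flat to flat, fully home (distance between knob_seat and stem_tip below 0.005 m and horizontal distance between knob_seat and stem_tip below 0.003 m and angle between the z axis of knob and the z axis of stem_tip, either way round below 0.15 rad and x of knob_pointer in the frame of stem_tip above 0.031 m), for 0.2 s.
At the end, for the whole second after the job is handed in: The knob is home on the bare stem (end of bore within 5 mm of the stem's top and 3 mm sideways, upright within 0.15 rad, pointer on the side of the flat) and the fingers, still on the knob, keep the stem pressed down by more than 4 mm of its 8 mm (all of step 2 and value of joint stem above 0.004 m and contact force between the fingers and knob above 1 N); the arm keeps its last pose, push and grip.
It fails at once if a bystander (mortar, pestle, tub, whisk or sauce bottle) is pushed away by over 30 mm (distance of any of mortar, pestle, tub, whisk, sauce from where it was at the start of the episode above 0.03 m).
It also fails if it takes over 38 s, if anything falls off the work surface, if the arm or the gripper's body presses on something with over 40 N, if the wrist force passes 120 N, or if a joint passes its speed limit or range.

## Working session

There is one attempt and no reset: what is moved stays moved. The work goes in short steps, Python scripts to look and compute and a shell command to move; the robot and the scene stay as the last step left them, time stands still between calls to the robot, and variables do not carry over. Pictures are saved under pics/ and viewed, and the job is handed in when it is done.

```bash
mkdir -p pics; ls
cat > h.py <<'E'
import numpy as np, cv2
from bench import r
from scipy.spatial.transform import Rotation as R
def unproj(cal,u,v,d):
    K=np.array(cal["mtx"]);T=np.array(cal["cam_to_world"])
    p=np.array([(u-K[0,2])/K[0,0]*d,(v-K[1,2])/K[1,1]*d,d,1.0]);return (T@p)[:3]
def ray(cal,u,v,z):
    T=np.array(cal["cam_to_world"]);o=T[:3,3];p=unproj(cal,u,v,1.0)-o
    return o+p*(z-o[2])/p[2]
def proj(cal,P):
    K=np.array(cal["mtx"]);T=np.linalg.inv(np.array(cal["cam_to_world"]))
    q=T@np.append(P,1.0);q=K@q[:3];return q[:2]/q[2]
E
python3 - <<'E'
from h import *
for c in ["scene","side","wrist"]:
    cal=r.get_calibration(c); im,d=r.snapshot(c); cv2.imwrite(f"pics/{c}0.png",im); np.save(f"pics/{c}0.npy",d)
    print(c,np.array(cal["cam_to_world"]).round(2).tolist(),np.array(cal["mtx"]).round(1).tolist())
    for t in ["knob","knob_pointer","stem_tip","fitted_knob","valve"]:
        l=r.landmark_of(t,c)[:2]; e=r.look_for(t,c)[:2]
        print(t,[(np.round(x["pixel"],1).tolist(),round(x["conf"],2)) for x in l],[(np.round(x["extent"]).tolist(),round(x["conf"],2)) for x in e])
print(r.sense())
E
```

```text
pics
scene [[0.35, 0.78, -0.51, 1302.96], [0.94, -0.29, 0.19, -342.94], [-0.0, -0.55, -0.84, 1262.03], [0.0, 0.0, 0.0, 1.0]] [[504.4, 0.0, 275.6], [0.0, 504.4, 197.8], [0.0, 0.0, 1.0]]
knob [([207.7, 181.2], 0.51)] [([198.0, 175.0, 218.0, 193.0], 0.7)]
knob_pointer [([216.7, 186.9], 0.64), ([298.8, 270.6], 0.64)] [([199.0, 175.0, 214.0, 189.0], 0.47)]
stem_tip [([345.3, 150.3], 0.38)] [([119.0, 146.0, 302.0, 281.0], 0.52)]
fitted_knob [([382.9, 141.9], 0.67)] [([375.0, 124.0, 400.0, 153.0], 0.91)]
valve [([264.7, 185.2], 0.61), ([348.5, 153.6], 0.59)] [([341.0, 148.0, 356.0, 169.0], 0.53)]
side [[0.8, -0.46, 0.38, 201.88], [-0.6, -0.6, 0.53, -688.64], [-0.02, -0.65, -0.76, 914.54], [0.0, 0.0, 0.0, 1.0]] [[507.7, 0.0, 275.0], [0.0, 507.7, 205.9], [0.0, 0.0, 1.0]]
knob [([250.0, 291.4], 0.85)] [([238.0, 273.0, 261.0, 303.0], 0.84)]
knob_pointer [([258.4, 275.2], 0.95)] []
stem_tip [([162.3, 156.7], 0.38), ([314.7, 350.9], 0.33)] []
fitted_knob [([138.1, 140.0], 0.78), ([164.8, 162.2], 0.28)] [([126.0, 115.0, 151.0, 141.0], 0.75)]
valve [([164.0, 162.1], 0.74)] [([152.0, 155.0, 192.0, 1
[... 270 characters left out ...]
, 233.0, 19.0], 0.74)]
{'time': 1.65, 'joint_pos': array([-4.89219428e+00,  7.47077561e+00,  8.52676456e+01,  1.82544603e-03,
        8.72620854e+01, -4.89248727e+00]), 'qd': array([ 0.0334385 , -0.02035505, -0.13637775, -0.0331971 ,  0.02332668,
        0.11837562]), 'joint_efforts': array([-7.44128229e-04, -5.69297862e+01, -5.00859296e+01, -2.42141068e-04,
        1.24543818e-03,  3.70340047e-05]), 'tool_pos': array([6.00001876e+02, 4.28947518e-02, 2.31297778e+02]), 'tcp_rot': array([-1.79999651e+02, -1.85993080e-03,  9.00002058e+01]), 'ft_force': array([ 0.37171831,  0.35907781, -0.10157078]), 'wrist_torque': array([-0.00980236,  0.04996192, -0.03492011]), 'finger_gap': 85.75409139839526}
```

View pics/scene0.png

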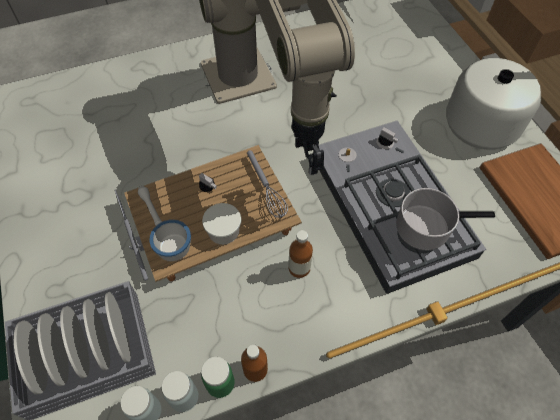

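View pics/side0.png

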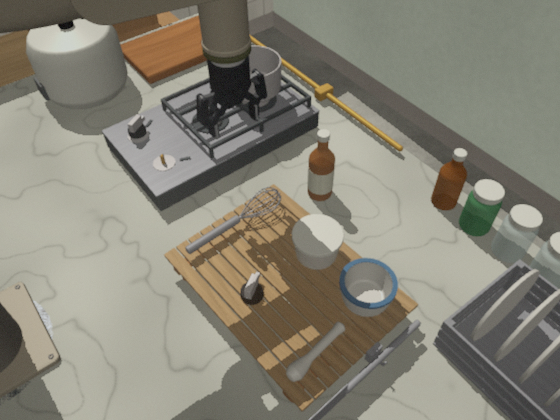

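View pics/wrist0.png

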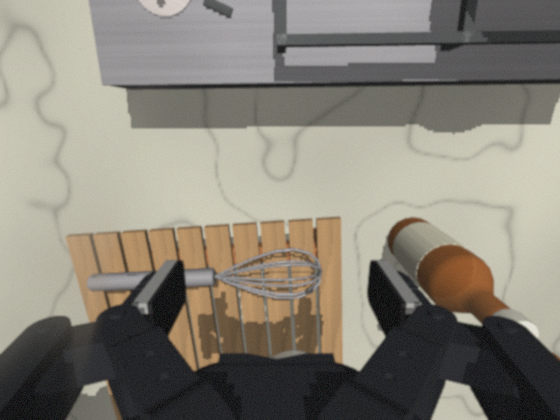

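Run:
```python
from h import *
cs=r.get_calibration("scene");cd=r.get_calibration("side")
for c,cal,pts in (("scene",cs,{"knob":(207.7,181.2),"ptr":(216.7,186.9),"stem":(345.3,150.3),"valve":(348.5,153.6),"fit":(382.9,141.9)}),("side",cd,{"knob":(250,291.4),"ptr":(258.4,275.2),"stem":(162.3,156.7),"valve":(164,162.1),"fit":(138.1,140)})):
    for k,(u,v) in pts.items():
        z={"knob":60,"ptr":82,"stem":86,"valve":60,"fit":60}[k]
        print(c,k,ray(cal,u,v,z).round(1))
for c in ("scene","side"):
    im=cv2.imread(f"pics/{c}0.png")
    a,b=((180,110,420,220) if c=="scene" else (110,100,280,310))[0:2],((180,110,420,220) if c=="scene" else (110,100,280,310))[2:]
    cr=im[a[1]:b[1],a[0]:b[0]]; cv2.imwrite(f"pics/{c}0c.png",cv2.resize(cr,None,fx=2.8 if c=="side" else 3.3,fy=2.8 if c=="side" else 3.3,interpolation=cv2.INTER_CUBIC))
```

```text
scene knob [ 447.1 -235.2   60. ]
scene ptr [ 490.6 -218.9   82. ]
scene stem [501.6 175.5  86. ]
scene valve [498.8 190.6  60. ]
scene fit [494.7 308.4  60. ]
side knob [ 460.  -234.7   60. ]
side ptr [ 487.  -226.6   82. ]
side stem [498.  179.3  86. ]
side valve [501.4 187.2  60. ]
side fit [488.2 298.3  60. ]
```

The bare stem is the one nearer y≈180 (scene pixel 346,152; side 163,160), with its mark to its right. The knob is at scene (207,182) and side (250,291), pointing roughly +x. The next move puts the tool over the knob at yaw ≈17°.

```bash
python3 -m crank '[[[-0.03,-0.018,0,0,0,0.16],[-0.065,-0.04,0,0,0,0.32],[-0.1,-0.06,0,0,0,0.48],[-0.13,-0.08,0,0,0,0.64],[-0.16,-0.1,0,0,0,0.8],[-0.19,-0.12,0,0,0,0.96],[-0.215,-0.135,0,0,0,1.12],[-0.235,-0.145,0,0,0,1.27],[-0.235,-0.145,0,0,0,1.27],[-0.235,-0.145,0,0,0,1.27]]]' 0
python3 - <<'E'
from h import *
c="wrist"
s=r.sense();cal=r.get_calibration(c); im,d=r.snapshot(c); cv2.imwrite(f"pics/{c}1.png",im); np.save(f"pics/{c}1.npy",d)
print(s["time"],s["tool_pos"],s["tcp_rot"],s["qd"].max())
for t,z in [("knob",60),("knob_pointer",82),("knob_seat",76)]:
    for x in r.landmark_of(t,c)[:2]: print(t,x, ray(cal,*x["pixel"],z).round(1))
print(r.look_for("knob",c)[:1])
# points on top of bar by depth
v,u=np.mgrid[0:420,0:560]
K=np.array(cal["mtx"]);T=np.array(cal["cam_to_world"])
P=np.stack([(u-K[0,2])/K[0,0]*d,(v-K[1,2])/K[1,1]*d,d],-1)@T[:3,:3].T+T[:3,3]
np.save("pics/P1.npy",P)
m=(abs(P[...,0]-455)<50)&(abs(P[...,1]+235)<50)&(d>0)
print(np.histogram(P[m][:,2],bins=np.arange(50,120,4)))
t=m&(P[...,2]>97)&(P[...,2]<108)
q=P[t]; print(len(q),q.mean(0)); 
rr=cv2.minAreaRect(q[:,:2].astype(np.float32)); print(rr)
E
```

```text
time: 2.9
tool_pos: [455.2, -234.6, 231.3]
tcp_rot: [-180.0, -0.0, 17.4]
ft_force: [-0.1, 0.6, 1.0]
finger_gap: 85.3
2.9 [ 455.23447505 -234.57828361  231.33823063] [-1.79987141e+02 -1.97907931e-02  1.73765386e+01] 0.7479959003567997
knob {'pixel': [285.1, 188.1], 'conf': 0.94} [ 458.4 -243.4   60. ]
knob_pointer {'pixel': [272.8, 154.9], 'conf': 0.68} [ 489.9 -220.5   82. ]
knob_seat {'pixel': [283.3, 192.7], 'conf': 0.79} [ 456.8 -241.6   76. ]
[{'extent': [266.1, 157.2, 305.2, 216.5], 'conf': 0.58}]
(array([  47,  241, 5455,  762,   39,   33,  723,   81,   12,  135,   19,
         12,  103,  592,    0,    0,    0]), array([ 50,  54,  58,  62,  66,  70,  74,  78,  82,  86,  90,  94,  98,
       102, 106, 110, 114, 118]))
700 [ 460.99792142 -241.61651929  102.80764196]
((459.974853515625, -242.17527770996094), (42.27110290527344, 14.03492546081543), 33.048851013183594)
```

View pics/wrist1.png

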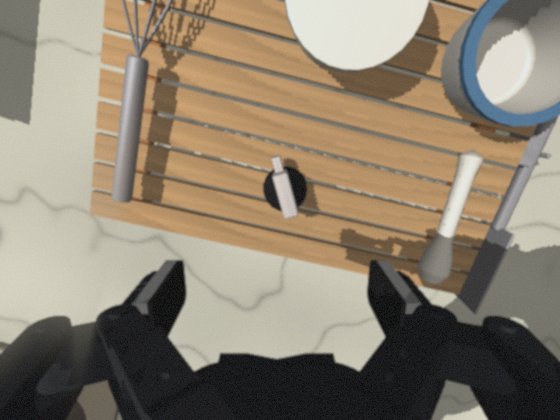

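Wrist view: knob at (286,190), with the pointer up and slightly left (278,160). The bar top measures 42.3×14.0 mm at z≈102.8, matching the spec. Its yaw is 33° and the axis is at about (459.3,-242.6). Now I descend and grip.

```bash
python3 -m crank '[[[0.0016,0.0088,0.03,0,0,-0.14],[0.0016,0.0088,0.06,0,0,-0.274],[0.0016,0.0088,0.09,0,0,-0.274],[0.0016,0.0088,0.12,0,0,-0.274],[0.0016,0.0088,0.14,0,0,-0.274],[0.0016,0.0088,0.1515,0,0,-0.274],[0.0016,0.0088,0.1515,0,0,-0.274],[0.0016,0.0088,0.1515,0,0,-0.274]]]' 0
python3 - <<'E'
from h import *
im,d=r.snapshot("wrist"); cv2.imwrite("pics/wrist2.png",im)
im,d=r.snapshot("side"); cv2.imwrite("pics/side2.png",cv2.resize(im[200:380,150:390],None,fx=3,fy=3))
E
```

```text
time: 4.15
tool_pos: [460.2, -242.6, 80.9]
tcp_rot: [179.9, -0.0, 33.1]
ft_force: [-0.5, 0.8, -0.8]
finger_gap: 85.3
```

View pics/wrist2.png

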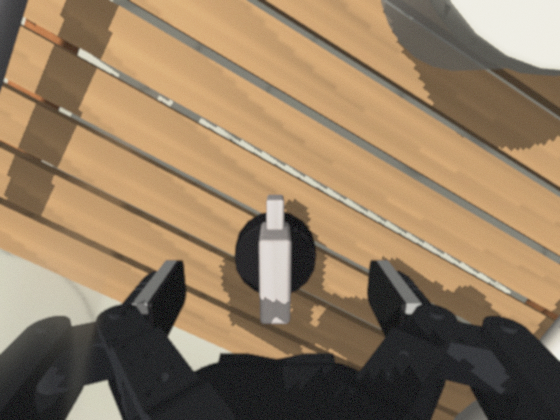

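View pics/side2.png

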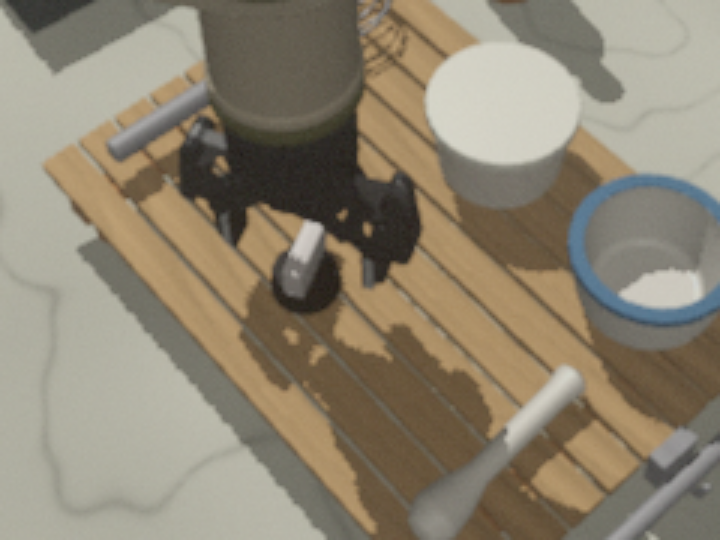

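The bar is upright in the wrist image (column 275) and centred between the fingers. I'll close on it, then lift.

```bash
python3 -m crank '[[[0,0,0.002,0,0,0],[0,0,0.002,0,0,0],[0,0,0.002,0,0,0],[0,0,0.002,0,0,0],[0,0,0.002,0,0,0],[0,0,0.002,0,0,0],[0,0,0.002,0,0,0],[0,0,0.002,0,0,0]]]' 1 80
python3 -m crank '[[[0,0,-0.01,0,0,0],[0,0,-0.03,0,0,0],[0,0,-0.06,0,0,0],[0,0,-0.1,0,0,0],[0,0,-0.14,0,0,0],[0,0,-0.14,0,0,0],[0,0,-0.14,0,0,0]]]'
python3 - <<'E'
from h import *
im,d=r.snapshot("wrist"); cv2.imwrite("pics/wrist3.png",im)
E
```

```text
time: 5.25
tool_pos: [460.4, -242.8, 79.2]
tcp_rot: [179.9, -0.1, 33.0]
ft_force: [-0.0, 0.9, 3.9]
finger_gap: 12.5
time: 6.12
tool_pos: [459.9, -242.5, 218.8]
tcp_rot: [179.9, -0.0, 33.0]
ft_force: [-0.2, -0.1, -0.9]
finger_gap: 12.5
```

View pics/wrist3.png

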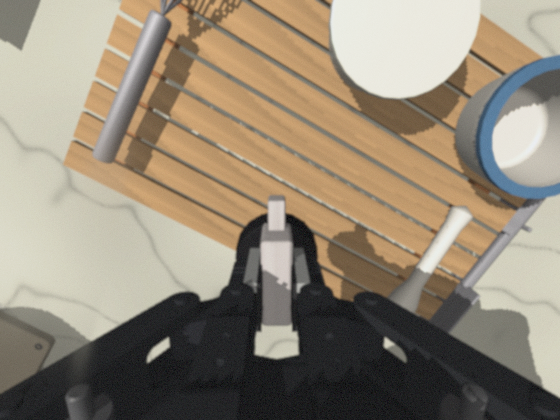

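The knob is held, pointer along tool +x (nose at 276,205). Next I go near the stem, stopping about 60 mm short so the camera can see it.

```bash
python3 -m crank '[[[0.022,-0.037,0,0,0,0.08],[0.05,-0.085,0,0,0,0.18],[0.08,-0.137,0,0,0,0.28],[0.11,-0.188,0,0,0,0.38],[0.14,-0.239,0,0,0,0.48],[0.17,-0.29,0,0,0,0.58],[0.196,-0.335,0,0,0,0.68],[0.2186,-0.3733,0,0,0,0.75],[0.2186,-0.3733,0,0,0,0.75],[0.2186,-0.3733,0,0,0,0.75]]]'
cat > look.py <<'E'
import sys
from h import *
n=sys.argv[1]; c="wrist"
s=r.sense();cal=r.get_calibration(c); im,d=r.snapshot(c); cv2.imwrite(f"pics/{n}.png",im)
print(s["time"],s["tool_pos"].round(2),s["tcp_rot"].round(2),s["ft_force"].round(1))
Rt=R.from_euler("xyz",s["tcp_rot"],degrees=True).as_matrix()
v,u=np.mgrid[0:420,0:560]
K=np.array(cal["mtx"]);T=np.array(cal["cam_to_world"])
P=np.stack([(u-K[0,2])/K[0,0]*d,(v-K[1,2])/K[1,1]*d,d],-1)@T[:3,:3].T+T[:3,3]
np.savez(f"pics/{n}.npz",P=P,d=d,T=T,K=K,tp=s["tool_pos"],Rt=Rt)
for t,z in [("stem_tip",86),("valve",60),("fitted_knob",60)]:
    for x in r.landmark_of(t,c)[:2]: print(t,np.round(x["pixel"],1),round(x["conf"],2), ray(cal,*x["pixel"],z).round(1))
for t,dz in [("knob_pointer",2.8),("knob_seat",-3.2)]:
    for x in r.landmark_of(t,c)[:2]: 
        w=ray(cal,*x["pixel"],s["tool_pos"][2]+dz); print(t,np.round(x["pixel"],1),round(x["conf"],2),"tool",(Rt.T@(w-s["tool_pos"])).round(1))
print(r.look_for("valve",c)[:2])
Q=(P-s["tool_pos"])@Rt
m=(d>0)&(abs(Q[...,0])<50)&(abs(Q[...,1])<9)&(Q[...,2]>-27)&(Q[...,2]<-18)
q=Q[m];print("bar top tool",len(q),q.mean(0).round(1),cv2.minAreaRect(q[:,:2].astype(np.float32)))
m=(d>0)&(abs(Q[...,0])<50)&(abs(Q[...,1])<30)&(Q[...,2]>-1)&(Q[...,2]<7)&(Q[...,0]>10)
q=Q[m];print("skirt",len(q),q.mean(0).round(1),q.max(0).round(1)) if m.any() else 0
E
python3 look.py wrist4
```

```text
time: 7.42
tool_pos: [438.4, 189.4, 216.6]
tcp_rot: [179.9, 0.1, -9.8]
ft_force: [0.3, -0.1, -1.1]
finger_gap: 12.5
7.425 [438.39 189.41 216.56] [ 1.799e+02  1.000e-01 -9.840e+00] [ 0.3 -0.1 -1.1]
stem_tip [264.5 128.2] 0.57 [501.2 188.1  86. ]
valve [268.  125.6] 0.6 [502.2 185.5  60. ]
fitted_knob [140.4 151.7] 0.73 [499.3 310.4  60. ]
knob_pointer [280.  196.3] 0.65 tool [35.9  2.1 -2.9]
[{'extent': [241.4, 54.9, 298.9, 161.1], 'conf': 0.8}]
bar top tool 2732 [  3.6   0.4 -23.6] ((1.213125228881836, -0.6071310043334961), (42.20057678222656, 17.90506362915039), 3.6567678451538086)
skirt 662 [15.1  0.5  2.9] [35.4 19.5  7. ]
```

View pics/wrist4.png

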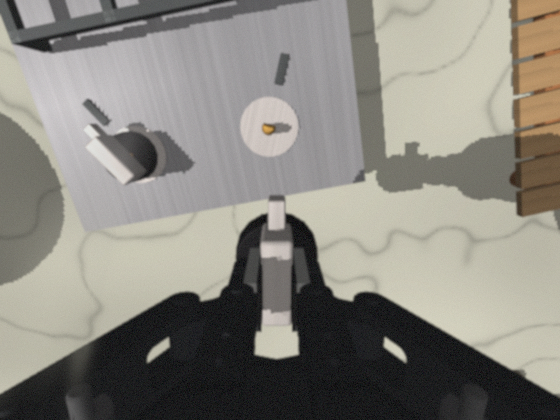

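The bezel disc shows at about (269,126), the stem tip at (268,128) and the raised mark at (283,69). I'll fit these from colour and depth.

```bash
cat > fit.py <<'E'
import sys
from h import *
n=sys.argv[1]; f=np.load(f"pics/{n}.npz");P=f["P"];d=f["d"];im=cv2.imread(f"pics/{n}.png")
cal={"mtx":f["K"],"cam_to_world":f["T"]}
ax=np.array([501,186]) if len(sys.argv)<4 else np.array([float(sys.argv[2]),float(sys.argv[3])])
rad=np.hypot(P[...,0]-ax[0],P[...,1]-ax[1])
h=(d>0)&(rad>32)&(rad<37); print("hob z",np.median(P[h][:,2]))
hsv=cv2.cvtColor(im,cv2.COLOR_BGR2HSV)
# stem top
t=(d>0)&(rad<15)&(P[...,2]>82); print("stem top",t.sum(),P[t].mean(0).round(2),np.median(P[t],0).round(2))
# bezel: bright
g=cv2.cvtColor(im,cv2.COLOR_BGR2GRAY)
b=((g>170)&(rad<40)&(d>0)).astype(np.uint8)
cs,_=cv2.findContours(b,cv2.RETR_EXTERNAL,cv2.CHAIN_APPROX_NONE);c=max(cs,key=cv2.contourArea)
e=cv2.fitEllipse(c);W=np.array([ray(cal,*p[0],61.5)[:2] for p in c],np.float32)
(cx,cy),r0=cv2.minEnclosingCircle(W);A=np.c_[2*W,np.ones(len(W))];s=np.linalg.lstsq(A,(W**2).sum(1),rcond=None)[0]
print("bezel ell",e,ray(cal,*e[0],61.5).round(1),"circ",s[:2].round(2),np.sqrt(s[2]+s[0]**2+s[1]**2),(cx,cy,r0))
# rib: dark
k=((g<100)&(rad>34)&(rad<70)&(d>0)&(P[...,0]>ax[0])&(abs(P[...,1]-ax[1])<40)).astype(np.uint8)
cs,_=cv2.findContours(k,cv2.RETR_EXTERNAL,cv2.CHAIN_APPROX_NONE)
for c in cs:
    if cv2.contourArea(c)<30: continue
    W=np.array([ray(cal,*p[0],63)[:2] for p in c],np.float32);q=cv2.minAreaRect(W);m=np.array(q[0])
    print("rib",q, "dir from bezel",np.degrees(np.arctan2(*(m-s[:2])[::-1])),np.hypot(*(m-s[:2])))
x0,y0=int(e[0][0])-60,max(0,int(e[0][1])-90)
cv2.imwrite(f"pics/{n}_z.png",cv2.resize(im[y0:y0+140,x0:x0+120],None,fx=4,fy=4,interpolation=cv2.INTER_CUBIC))
E
python3 fit.py wrist4
python3 - <<'E'
from h import *
f=np.load("pics/wrist4.npz");Q=(f["P"]-f["tp"])@f["Rt"];d=f["d"]
m=(d>0)&(abs(Q[...,0])<40)&(abs(Q[...,1])<9)&(Q[...,2]>-27)&(Q[...,2]<-18)
for x in range(-20,26,4):
    k=m&(abs(Q[...,0]-x)<2); q=Q[k]
    if len(q): print(x,len(q),q[:,1].min().round(1),q[:,1].max().round(1),np.median(q[:,2]).round(2))
E
```

```text
hob z 61.21781296952477
stem top 126 [499.65 185.17  85.96] [499.76 185.3   86.29]
bezel ell ((268.477294921875, 126.23828887939453), (57.38346481323242, 59.642154693603516), 173.2036895751953) [501.6 185.1  61.5] circ [500.88 185.26] 26.861212448153104 (500.9497375488281, 185.3304443359375, 27.509109497070312)
rib ((547.4613037109375, 164.683349609375), (7.499400615692139, 24.710636138916016), 68.43470764160156) dir from bezel -23.828933843823517 50.919420352506485
-20 74 -6.2 7.1 -23.61
-16 211 -6.1 7.1 -23.8
-12 218 -5.6 6.6 -23.77
-8 222 -5.6 6.6 -23.77
-4 222 -5.5 6.5 -23.74
0 232 -5.8 6.7 -23.82
4 255 -5.8 6.7 -23.8
8 250 -8.3 8.2 -23.87
12 379 -9.0 8.9 -23.69
16 277 -6.2 7.1 -23.73
20 389 -6.3 7.2 -22.91
24 3 0.2 4.0 -21.81
```

View pics/wrist4_z.png

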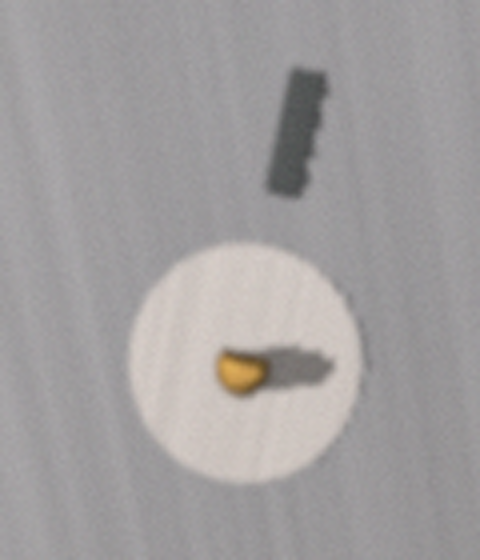

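```bash
python3 -m crank '[[[0.001,-0.007,0.02,0,0,0.07],[0.002,-0.014,0.045,0,0,0.14],[0.0035,-0.02,0.07,0,0,0.221],[0.0035,-0.02,0.077,0,0,0.221],[0.0035,-0.02,0.077,0,0,0.221],[0.0035,-0.02,0.077,0,0,0.221]]]'
python3 look.py wrist5; python3 fit.py wrist5
python3 - <<'E'
from h import *
f=np.load("pics/wrist5.npz");Q=(f["P"]-f["tp"])@f["Rt"];d=f["d"]
m=(d>0)&(abs(Q[...,0])<40)&(abs(Q[...,1])<9)&(Q[...,2]>-27)&(Q[...,2]<-18)
for x in (-20,-16,-4,0,16,20,22):
    k=m&(abs(Q[...,0]-x)<1.5); q=Q[k]
    if len(q): print(x,len(q),q[:,1].min().round(1),q[:,1].max().round(1),np.median(q[:,2]).round(2))
E
```

```text
time: 8.52
tool_pos: [447.0, 208.2, 142.3]
tcp_rot: [-179.9, -0.1, -22.6]
ft_force: [0.0, -0.8, -0.3]
finger_gap: 12.3
8.525 [447.05 208.25 142.29] [-1.7993e+02 -1.1000e-01 -2.2620e+01] [ 0.  -0.8 -0.3]
stem_tip [275.1 136.8] 0.68 [502.4 185.6  86. ]
valve [280.3 138.4] 0.56 [498.6 183.3  60. ]
fitted_knob [122.7 206.6] 0.73 [497.7 313.3  60. ]
knob_pointer [276.5 194.9] 0.77 tool [36.6  0.5 -2.7]
knob_pointer [278.  260.7] 0.49 tool [ 2.8  1.3 -2.8]
knob_seat [274.  259.3] 0.75 tool [ 0.7 -0.8  3.2]
[{'extent': [238.5, 37.6, 314.2, 176.5], 'conf': 0.66}]
bar top tool 2735 [  3.7   0.4 -23.6] ((1.1085224151611328, 0.3140382766723633), (17.812761306762695, 42.431087493896484), 87.89374542236328)
skirt 670 [15.1  0.8  2.9] [35.6 19.5  7. ]
hob z 61.19608150527638
stem top 222 [499.73 185.43  85.93] [499.82 185.56  86.2 ]
bezel ell ((276.2857971191406, 135.2601776123047), (77.2253646850586, 79.57359313964844), 178.8227081298828) [501.8 185.1  61.5] circ [500.9  185.46] 27.40672436101011 (500.84844970703125, 185.61581420898438, 28.33262062072754)
rib ((547.5225219726562, 164.7904510498047), (6.668689727783203, 25.184965133666992), 67.24337768554688) dir from bezel -23.907256484941055 51.0030267612306
-20 50 -5.6 6.7 -23.27
-16 172 -6.1 7.1 -23.79
-4 177 -5.7 6.7 -23.74
0 175 -5.7 6.7 -23.83
16 210 -6.2 7.1 -23.68
20 299 -6.2 7.2 -23.22
22 219 -6.1 7.2 -21.86
```

View pics/wrist5.png

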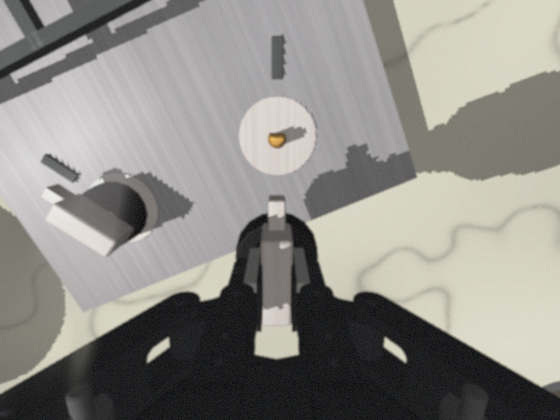

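View pics/wrist5_z.png

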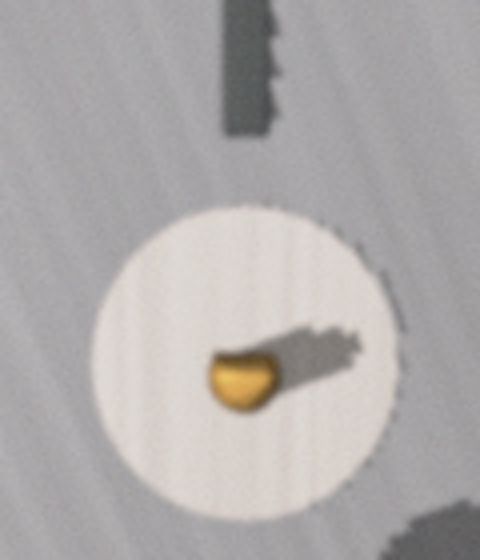

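The mark is vertical in the tool frame (column 278, same as the stem at 277), so yaw -22.6° is aligned. Stem axis is at about (500.7,185.4). Next I move over the stem.

```bash
python3 -m crank '[[[0.015,0,0,0,0,0],[0.035,0,0,0,0,0],[0.05,0,0,0,0,0],[0.058,0,0.01,0,0,0],[0.058,0,0.02,0,0,0],[0.058,0,0.03,0,0,0],[0.058,0,0.03,0,0,0],[0.058,0,0.03,0,0,0],[0.058,0,0.03,0,0,0]]]'
python3 - <<'E'
from h import *
for c,b in (("side",(100,90,240,200)),("scene",(290,90,430,200))):
    im,d=r.snapshot(c); cv2.imwrite(f"pics/{c}6.png",cv2.resize(im[b[1]:b[3],b[0]:b[2]],None,fx=5,fy=5,interpolation=cv2.INTER_CUBIC))
s=r.sense();print(s["tool_pos"],s["tcp_rot"],s["time"])
E
```

```text
time: 10.0
tool_pos: [500.3, 186.2, 112.0]
tcp_rot: [-179.9, -0.1, -22.6]
ft_force: [0.5, 0.4, -1.1]
finger_gap: 12.7
[500.30458224 186.11780119 111.87769554] [-1.79945748e+02 -9.35450006e-02 -2.26387899e+01] 10.1
```

View pics/side6.png

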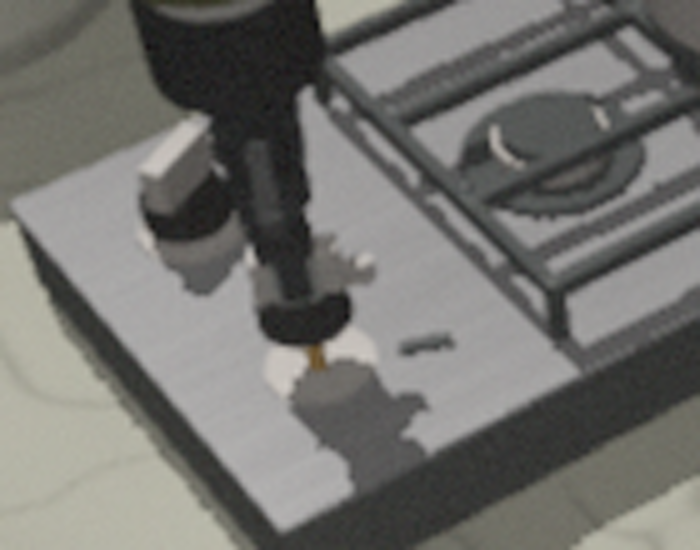

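The knob hangs right above the stem. I'll lower it gently.

```bash
python3 -m crank '[[[0.0005,0,0.003,0,0,0],[0.0005,0,0.005,0,0,0],[0.0005,0,0.007,0,0,0],[0.0005,0,0.009,0,0,0],[0.0005,0,0.011,0,0,0],[0.0005,0,0.013,0,0,0],[0.0005,0,0.013,0,0,0]]]'
```

```text
time: 10.98
tool_pos: [500.6, 185.9, 98.7]
tcp_rot: [-180.0, -0.1, -22.6]
ft_force: [-0.5, 0.2, 0.4]
finger_gap: 12.5
```

```bash
python3 -m crank '[[[0,0,0.002,0,0,0],[0,0,0.004,0,0,0],[0,0,0.006,0,0,0],[0,0,0.008,0,0,0],[0,0,0.0095,0,0,0],[0,0,0.0095,0,0,0],[0,0,0.0095,0,0,0],[0,0,0.0095,0,0,0],[0,0,0.0095,0,0,0]]]'
```

```text
time: 12.1
tool_pos: [500.7, 185.9, 89.2]
tcp_rot: [-180.0, -0.1, -22.6]
ft_force: [0.9, 0.3, -0.5]
finger_gap: 12.0
```

```bash
python3 -m crank '[[[0,0,0.001,0,0,0],[0,0,0.002,0,0,0],[0,0,0.003,0,0,0],[0,0,0.003,0,0,0],[0,0,0.003,0,0,0]]]' - 110; python3 -m crank '[[[0,0,0.001,0,0,0],[0,0,0.002,0,0,0],[0,0,0.003,0,0,0],[0,0,0.003,0,0,0],[0,0,0.003,0,0,0]]]'
```

```text
time: 12.72
tool_pos: [500.8, 185.9, 86.4]
tcp_rot: [-179.9, -0.1, -22.6]
ft_force: [-2.0, -0.1, 4.8]
finger_gap: 12.0
time: 13.35
tool_pos: [500.9, 186.0, 83.8]
tcp_rot: [-179.9, -0.1, -22.6]
ft_force: [-3.5, -1.0, 8.1]
finger_gap: 12.2
```

```bash
python3 -m crank '[[[0,0,0.001,0,0,0],[0,0,0.0018,0,0,0],[0,0,0.0018,0,0,0],[0,0,0.0018,0,0,0],[0,0,0.0018,0,0,0]]]'
python3 look.py wrist7
python3 - <<'E'
from h import *
F=[]
for i in range(4):
    im,d=r.snapshot("side"); F.append(r.sense()["ft_force"].round(1).tolist())
b=(100,90,240,200); cv2.imwrite("pics/side7.png",cv2.resize(im[b[1]:b[3],b[0]:b[2]],None,fx=5,fy=5,interpolation=cv2.INTER_CUBIC)); print(F,r.sense()["tool_pos"])
E
```

```text
time: 13.98
tool_pos: [500.9, 185.9, 82.5]
tcp_rot: [-179.9, -0.1, -22.6]
ft_force: [-4.3, -2.0, 7.5]
finger_gap: 11.5
13.975 [500.93 185.95  82.45] [-1.7994e+02 -1.0000e-01 -2.2640e+01] [-4.3 -2.   7.5]
stem_tip [78.3  8.5] 0.2 [635.3 214.7  86. ]
fitted_knob [ 90.1 324. ] 0.8 [496.7 314.1  60. ]
knob_pointer [275.3 193.8] 0.9 tool [37.1 -0.1 -2.7]
knob_seat [279.5 261.4] 0.6 tool [-0.6  2.1  3.2]
[{'extent': [232.4, 135.3, 322.3, 265.9], 'conf': 0.93}]
bar top tool 2664 [  3.7   0.4 -23.5] ((1.0424957275390625, 0.10842609405517578), (17.913713455200195, 42.05033874511719), 89.30069732666016)
skirt 664 [15.   0.6  2.9] [35.6 19.6  6.9]
[[-4.0, -0.8, 8.1], [-4.4, -1.6, 8.2], [-3.5, -0.5, 8.3], [-4.7, -1.5, 8.3]] [500.93857856 185.98576255  82.43975701]
```

View pics/side7.png

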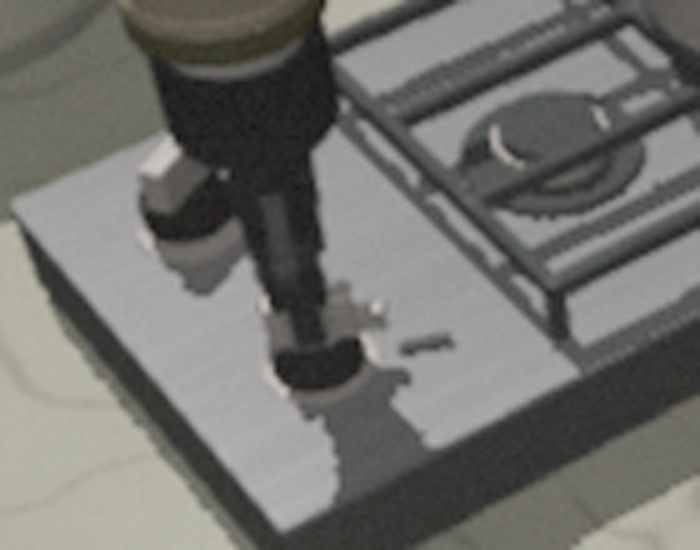

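View pics/wrist7.png

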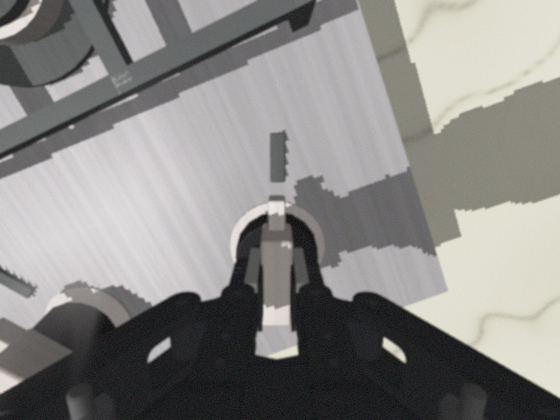

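Run:
```python
from h import *
print(r.hand_in()); s=r.sense(); print(s["time"],s["tool_pos"],s["ft_force"])
```

```text
the job is handed in; nothing more can be done
None
the job is handed in; nothing more can be done
```

The knob is on the bare stem and I handed the job in at about 14 s, still holding it pressed down. The hand-in gives no verdict.

**What I did:** I gripped the knob by its bar, lifted it, turned it to yaw -22.6° so the pointer faced the mark, and lowered it onto the stem. It slid on with no noticeable force. I then pressed it about 6.5 mm below its home height, with the grip force set to 110 N.

**Last checks:**
- **Press depth:** the upward force was a steady 8.2 N, or about 9 N once the sensor's offset is allowed for. That puts the stem at about 5.5–6.5 mm, which agrees with the tool's travel.
- **Alignment:** the pointer is in line with the mark in the wrist picture, and the knob had not shifted in the fingers.
- **Sideways force:** about 4 N remained along -x, so the knob leans slightly on one side of the bore. I left it as it was.
- **Camera heights:** depth readings were about 1 mm high against the given sizes. I allowed for that.
- **Not checked:** I did not measure the other objects again afterwards. I saw no contact with any of them.

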